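# Shut the loaded microcentrifuge and start it

## Robot

A 7-joint arm with a two-finger parallel gripper is mounted at the origin on the work surface. World frame = base frame: x ahead of the robot, y to its left, z up, the work surface at z = 0. Lengths are in m, angles in rad, forces in N, time in s.
With the tool pointing down it reaches from about 0.425 to 0.95 m from the base axis. Payload 16.7 kg.
Tool frame: the origin (TCP) lies midway between the tips of the shut fingers; the grasp point (between the pads) lies 19 mm behind it; z points along the fingers, y is the direction in which the jaws open and shut (so a half turn about z gives the same grasp; the last joint's range is limited). The gripper opens to 94 mm and grips with 3 to 60 N. Pads are 16 mm wide; open, the fingers measure 119 mm over their backs; the gripper's body (75 mm by 177 mm) begins 78 mm behind the grasp point.
Start: joints at [-1.484, 0.426, 0.074, 1.606, -0.034, 1.111, -0.067], TCP at [0.158, 0.656, 0.205] pointing down, gripper open.
Joint ranges: [-2.85, 2.85], [-0.5, 2.14], [-1.23, 1.37], [0.21, 2.46], [-1.02, 4.16], [0.16, 2.05], [-2.73, 2.73]. Speed limits (rad/s): [1.89, 1.89, 2.39, 2.39, 3.01, 3.01, 3.01].

## Interface

Orientations are given as a unit quaternion [x, y, z, w].
In Python, from workcell import status, imaging, job_done gives the robot as it stands. The module is installed in compiled form; this text tells all that it offers.
- The arm moves only by the shell command python3 -m inch 'ROWS' [OPENING]. ROWS is JSON, a list of rows, each a list of 2 entries, a list of its own where there are three numbers: the shift along the tool's x, y, z in mm, then the turn, a rotation vector about the tool's x, y, z in rad. A call has 1 to 20 rows; each row is the pose to reach, as a shift and turn from the pose commanded when the call began, along the tool's axes at that moment; what a row does not reach only later rows make up. A row lasts 1/10 s, in which the tool goes at most 50 mm and 8.59 degrees, less where a joint would pass 70% of its speed; a pose out of reach is approached as far as the arm can. A call with a gripper value outside its range is refused whole. OPENING is the finger opening in mm, from 0 to 94, set as the call begins (- or left out, the last holds). The fingers move at their own pace and stop on an object; the grip force is fixed at half the most. Time passes only in rows, so rows that repeat a pose let the fingers close. It gives the time, the measured TCP pose, the force and the opening at its end, in the units of the state.
- status.observe(): the state, without advancing time (a new reading comes with each control period).
- imaging.get_image(name): name is "scene" or "top" or "wrist"; returns a dict with "pixels" (420x560x3 uint8, blue, green, red), "vertical_fov" (degrees; the focal length in pixels is half the picture's height over the tangent of half this angle, whatever the lens; pixels are square), "cx", "cy" (the principal point, pixels), "k1" (the pictures are not rectified: a ray, as slopes to the right and down, at radius r is drawn at 1 + k1 r^2 times it, then the intrinsics apply), "extrinsics" (4x4, takes a point from camera to world coordinates). Camera axes: x right, y up, looking along -z (the intrinsics and any distortion apply to the point x, -y, -z); pixel columns grow to the right and rows downward; lengths in m; the calibration is good to about 2 mm. A picture is of the moment at which its call begins. There is no depth.
- job_done(): hands the job in, once; it reports no verdict.
The state is a dict: "t": time; "joint_pos": joint angles; "qvel": joint speeds; "effort": joint torques, N m; "position": TCP position; "orientation": TCP orientation; "force": force on the tool from outside, world axes, zero at the start; "ft_torque": the same for the moment, N m; "grip_width": finger opening in m.
Only numpy, scipy, OpenCV 4.12 (cv2) and the standard library are available. Lean on these libraries where they do the work, as an engineer would, in place of code of your own. Each camera call takes 0.05 s, during which the arm holds its last target. There are 200 camera calls.

## Task

The microcentrifuge on the bench is loaded and its hinged lid stands open: with the fingertips, push the lid over and down on its outside, without slamming it, until its catch snaps and it is fully shut, then press the start key (the larger of the two round keys on the sloping front panel) right down and let it come up again. Touch neither the inside of the lid nor the small lid-release key, and grip, lift or shift nothing: the machine stays where it stands, and so do the tube rack, the bottle and the petri dish beside it.

Things in the scene. Friction and masses are not known exactly. Their poses are not given: they have to be found in the camera images.
- centrifuge: white benchtop microcentrifuge, 240 mm deep (x), 200 wide (y), 3.8 kg, loose on rubber feet. Origin: centre of its underside; front with the keys faces its -x (to the robot, turned up to 0.35 rad), z up. Deck round the rotor bowl: 121 mm high, x -45 to 120 mm. Before it (x -120 to -45 mm) the key panel slopes up 22 degrees, 75 mm high in front, 105 mm at the deck. 151 mm high when shut
- lid (a joint): opening angle of the lid, rad: 0 fully shut, 0.7 to 1.15 at the start, 1.25 at its stop. A stiff hinge (0.42 N m of friction) keeps it wherever it is left; 1 to 3 N at lid_push swing it. Below 0.06 rad (the front edge's last 10 mm) a sprung roller catch resists: about 7 N straight down at lid_push snap it past, and it then holds the lid shut
- lid_hinge (a point): middle of the hinge line (along the centrifuge's y) at x = 112, y = 0, z = 123 mm of the centrifuge. The lid is a grey slab with rounded edges, 196 mm wide, reaching 165 mm from the hinge line to its front edge; its outer face lies 28 mm outside the plane of the hinge line (above it when shut). Open, it leans to the robot, its outer face looking up and away from the robot
- lid_push (a point): point on the lid's outer face, on its centre line, 135 mm from the hinge line and 30 mm from the front edge; it moves with the lid. Its frame turns with the lid (x along the lid from front edge to hinge, z outward from the outer face)
- lid_inside: black inner lining of the lid with its rubber seal, a 167 x 188 x 6 mm panel that covers the lid's inner side; origin on the hinge line. Not to be touched
- start_key_top (a point): middle of the top of the start key: the larger round white key, 30 mm across, on the panel's right half as seen from the robot (55 mm to the centrifuge's -y), standing 9 mm proud of the slope; z of the point points out of the panel (22 degrees from vertical towards the front). Key top about 98 mm above the bench
- start_key (a joint): travel of the start key, m: 0 up, 0.004 right down (spring, about 4 N when fully down, returns by itself)
- release_key_top (a point): middle of the top of the small lid-release key, round, white, 18 mm across, on the panel's left half (55 mm to the centrifuge's +y), 110 mm from the start key, 9 mm proud. Leave alone
- release_key (a joint): travel of the lid-release key, m: 0 up, 0.004 down
- tube_rack: white rack of small tubes, 70 mm (its x) x 110 mm (its y), 57 mm high over the tubes, loose beside the machine. Origin: centre of its underside
- sample_bottle: white wide-mouth bottle with a yellow screw cap, 68 mm across, 114 mm high, loose beside the machine. Origin: centre of its underside
- petri_dish: closed clear petri dish, 91 mm across, 16 mm high, loose beside the machine. Origin: centre of its underside

How it is judged:
By the outcome, as a careful person would: the job done as asked, in the order asked, and still so for the second after the job is handed in, with the robot touching nothing.
It also fails if it takes over 45 s, if anything falls off the work surface, if the arm or the gripper's body presses on something with over 40 N, if the wrist force passes 120 N, or if a joint passes its speed limit or range.

## Working session

There is one attempt and no reset: what is moved stays moved. The work goes in short steps, Python scripts to look and compute and a shell command to move; the robot and the scene stay as the last step left them, time stands still between calls to the robot, and variables do not carry over. Pictures are saved under pics/ and viewed, about 8 in all and at most 12, crops included, and the job is handed in when it is done.

```bash
mkdir -p pics; cat > h.py <<'E'
import numpy as np, cv2
from workcell import status, imaging
from scipy.spatial.transform import Rotation as R
def cam(n):
    d=imaging.get_image(n); np.savez(f'cam_{n}.npz',**d); return d
def load(n): return dict(np.load(f'cam_{n}.npz'))
def K(d):
    h=d['pixels'].shape[0]; f=h/2/np.tan(np.radians(d['vertical_fov'])/2)
    return f
def ray(d,u,v):
    f=K(d); x=(u-d['cx'])/f; y=(v-d['cy'])/f; r0=np.hypot(x,y); r=r0
    for _ in range(30): r=r0/(1+d['k1']*r*r)
    s=r/r0 if r0>0 else 1
    E=d['extrinsics']; return E[:3,3], E[:3,:3]@np.array([x*s,-y*s,-1.])
def onz(d,u,v,z):
    o,r=ray(d,u,v); return o+r*(z-o[2])/r[2]
def tri(*prs):
    A=np.zeros((3,3));b=np.zeros(3)
    for d,u,v in prs:
        o,r=ray(d,u,v); r=r/np.linalg.norm(r); P=np.eye(3)-np.outer(r,r); A+=P;b+=P@o
    p=np.linalg.solve(A,b); res=[np.linalg.norm(np.cross(p-ray(*q)[0],ray(*q)[1]/np.linalg.norm(ray(*q)[1]))) for q in prs]
    return p,res
def proj(d,p):
    E=d['extrinsics']; c=E[:3,:3].T@(np.asarray(p)-E[:3,3]); x,y=c[0]/-c[2],-c[1]/-c[2]; k=1+d['k1']*(x*x+y*y)
    f=K(d); return np.array([x*k*f+d['cx'],y*k*f+d['cy']])
E
python3 - <<'E'
from h import *
for n in('scene','top'):
    d=cam(n); cv2.imwrite(f'pics/{n}0.png',d['pixels']); print(n,d['extrinsics'].round(3).tolist(),d['vertical_fov'],d['k1'])
s=status.observe(); print(s['t'],s['position'],s['orientation'],s['force'])
E
```

```text
scene [[0.836, -0.389, 0.386, 0.919], [0.548, 0.6, -0.582, -0.482], [-0.005, 0.699, 0.715, 0.781], [0.0, 0.0, 0.0, 1.0]] 57.07531548525664 -0.009426013876867258
top [[-0.027, 0.989, -0.143, 0.385], [-1.0, -0.028, -0.006, 0.038], [-0.01, 0.143, 0.99, 1.158], [0.0, 0.0, 0.0, 1.0]] 54.816596399748214 -0.10558004706739064
0.1 [0.15828627 0.65577267 0.2048401 ] [ 1.18112028e-01  9.93000102e-01 -5.88186684e-04 -1.16391364e-05] [-0.59018637  0.27021317 -0.18245212]
```

View pics/scene0.png

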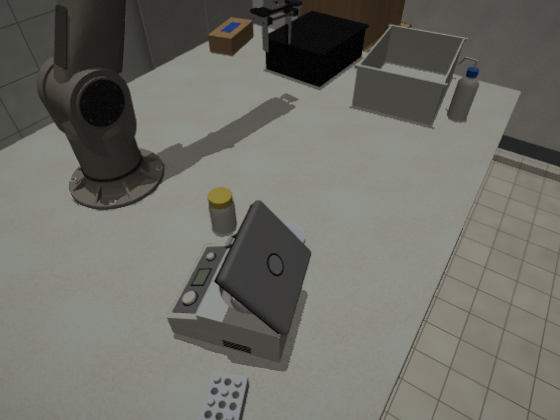

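View pics/top0.png

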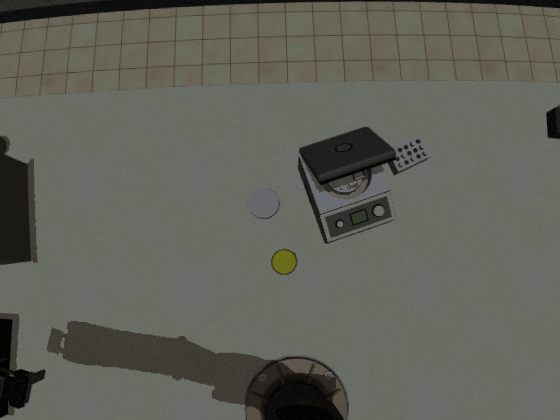

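The scene view shows the lid open, its outer face towards the camera, with the start key at about (189,297) and the release key at (210,256). The top view has the start key at (379,211), the release key at (340,224), the bottle at (284,262), the dish at (264,203) and the rack at (411,154).

```bash
python3 - <<'E'
from h import *
S,T=load('scene'),load('top')
def ref(d,u,v,w):
    g=cv2.cvtColor(d['pixels'],cv2.COLOR_BGR2GRAY)[v-w:v+w+1,u-w:u+w+1]
    th,m=cv2.threshold(g,0,255,cv2.THRESH_OTSU); n,l,s,c=cv2.connectedComponentsWithStats(m)
    k=l[w,w]; print((u,v),c[k]+[u-w,v-w],s[k]); return c[k]+[u-w,v-w]
a=ref(S,189,297,11);b=ref(T,379,211,8);c=ref(S,210,256,8);e=ref(T,340,224,7)
p,r=tri((S,*a),(T,*b));q,r2=tri((S,*c),(T,*e))
print('start',p,r,'rel',q,r2,np.linalg.norm(p-q)); print(onz(T,*b,.098),onz(T,*e,.098), onz(S,*a,.098),onz(S,*c,.098))
P=onz(T,*b,.098);Q=onz(T,*e,.098)
v=Q-P; yaw=np.arctan2(-v[0],v[1]); print('yaw',yaw)
for n,s,t in(('front+y',(259,204),(321,181)),('front-y',(222,275),(396,158)),('dummy',(275,264),(344,147))):
    print(n,*tri((S,*s),(T,*t)))
print('bottle',onz(T,284,262,.114),'dish',onz(T,264,203,.016),'rack',onz(T,411,154,.05))
big=[cv2.resize(T['pixels'][110:250,240:440],None,fx=4,fy=4,interpolation=2)]
cv2.imwrite('pics/tc.png',cv2.convertScaleAbs(big[0],alpha=1.8))
cv2.imwrite('pics/sc.png',cv2.convertScaleAbs(cv2.resize(S['pixels'][195:360,150:330],None,fx=3.6,fy=3.6,interpolation=2),alpha=1.8))
E
```

```text
(189, 297) [188.26315789 296.46491228] [  4   5  13  12 114]
(379, 211) [378.55172414 210.52873563] [ 3  3 10 10 87]
(210, 256) [209.73529412 254.73529412] [ 4  4  8  6 34]
(340, 224) [339.67857143 223.75      ] [ 4  4  6  6 28]
start [ 0.53075696 -0.23183409  0.09851322] [np.float64(7.5901463859974e-07), np.float64(7.590146385804909e-07)] rel [ 0.4983638  -0.12639454  0.09911554] [np.float64(0.00016126668266945774), np.float64(0.00016126668266949)] 0.11030493567558157
[ 0.53082794 -0.23196412  0.098     ] [ 0.49859232 -0.12644854  0.098     ] [ 0.53046455 -0.23164687  0.098     ] [ 0.49756173 -0.12592827  0.098     ]
yaw 0.2965003036905633
front+y [ 0.5865223  -0.06105475  0.24957488] [np.float64(0.005972516643268049), np.float64(0.005972516643268147)]
front-y [ 0.63494985 -0.23511442  0.25794678] [np.float64(0.0071441804880025325), np.float64(0.0071441804880024926)]
dummy [ 0.67637574 -0.13068308  0.20137725] [np.float64(0.0003005312353213757), np.float64(0.00030053123532148846)]
bottle [0.40249194 0.0234084  0.114     ] dish [0.57304057 0.07418538 0.016     ] rack [ 0.697471   -0.34905314  0.05      ]
```

View pics/tc.png

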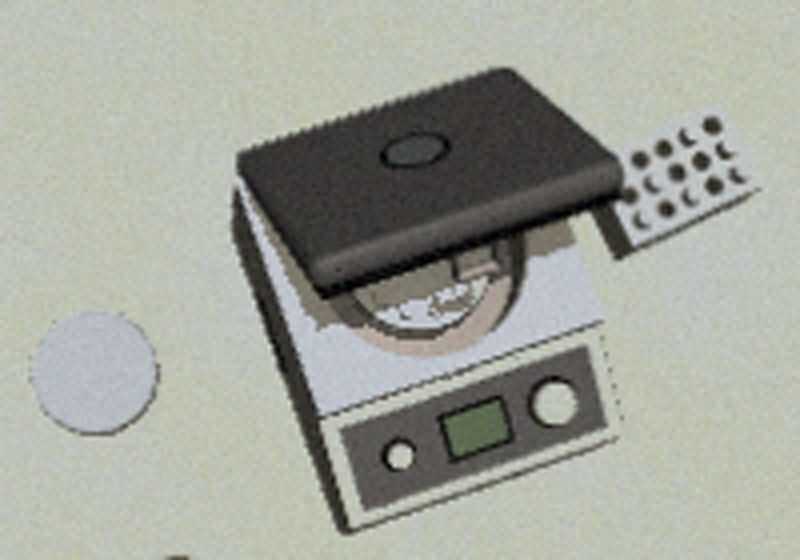

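View pics/sc.png

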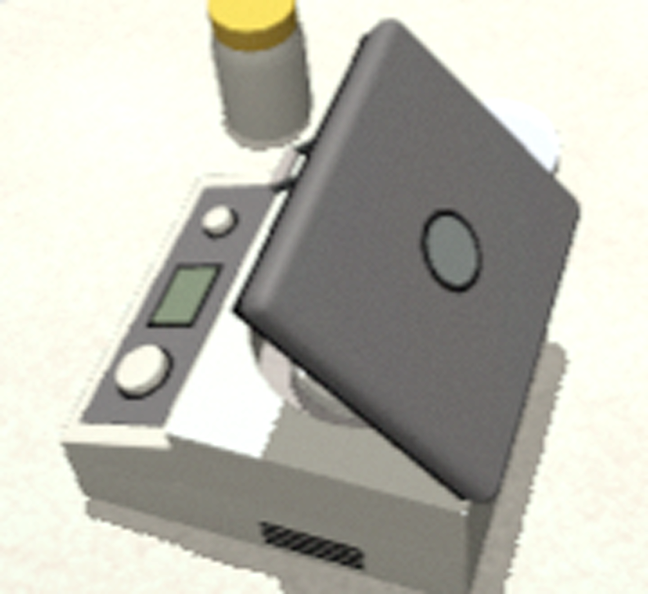

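Start key at (0.531, -0.232, 0.098), with yaw 0.297 and a key spacing of 110.3 mm against the stated 110. The lid badge gives an opening of about 0.86 rad. The crops agree with the outlines, so I'm moving up and over with the fingers shut, aiming for a spot behind and above the lid.

```bash
python3 -m inch '[[[0,0,-60],[0,0,0]],[[0,0,-120],[0,0,0]],[[0,0,-195],[0,0,0]],[[0,0,-195],[0,0,0]],[[-682,-645,-195],[0,0,-0.534]],[[-682,-645,-195],[0,0,-0.534]],[[-682,-645,-195],[0,0,-0.534]],[[-682,-645,-195],[0,0,-0.534]],[[-682,-645,-195],[0,0,-0.534]],[[-682,-645,-195],[0,0,-0.534]],[[-682,-645,-195],[0,0,-0.534]],[[-682,-645,-195],[0,0,-0.534]],[[-682,-645,-195],[0,0,-0.534]],[[-682,-645,-195],[0,0,-0.534]],[[-682,-645,-195],[0,0,-0.534]],[[-682,-645,-195],[0,0,-0.534]],[[-682,-645,-195],[0,0,-0.534]],[[-682,-645,-195],[0,0,-0.534]],[[-682,-645,-195],[0,0,-0.534]],[[-682,-645,-195],[0,0,-0.534]]]' 0
```

```text
t: 2.1
position: [0.5949, -0.0162, 0.4005]
orientation: [-0.148, 0.989, 0.0, 0.0]
force: [0.5, 1.8, 0.3]
grip_width: 0.0003
```

```bash
python3 -m inch '[[[-15,-50,0],[0,0,0]],[[-29,-100,0],[0,0,0]],[[-38,-132,0],[0,0,0]],[[-38,-132,0],[0,0,0]],[[-38,-132,40],[0,0,0]],[[-38,-132,80],[0,0,0]],[[-38,-132,110],[0,0,0]],[[-38,-132,110],[0,0,0]]]'
python3 - <<'E'
from h import *
s=status.observe(); print(s['position'],s['orientation'],s['force'])
d=cam('scene'); cv2.imwrite('pics/s2.png',cv2.convertScaleAbs(cv2.resize(d['pixels'][120:370,120:400],None,fx=2.4,fy=2.4,interpolation=2),alpha=1.8))
E
```

```text
t: 2.9
position: [0.6673, -0.1281, 0.2865]
orientation: [-0.148, 0.989, 0.001, -0.003]
force: [0.4, 0.4, 0.1]
grip_width: 0.0004
[ 0.66734    -0.12807106  0.28652778] [-1.48424614e-01  9.88918728e-01  8.39822993e-04 -3.02948595e-03] [0.40379053 0.36364749 0.12503941]
```

View pics/s2.png

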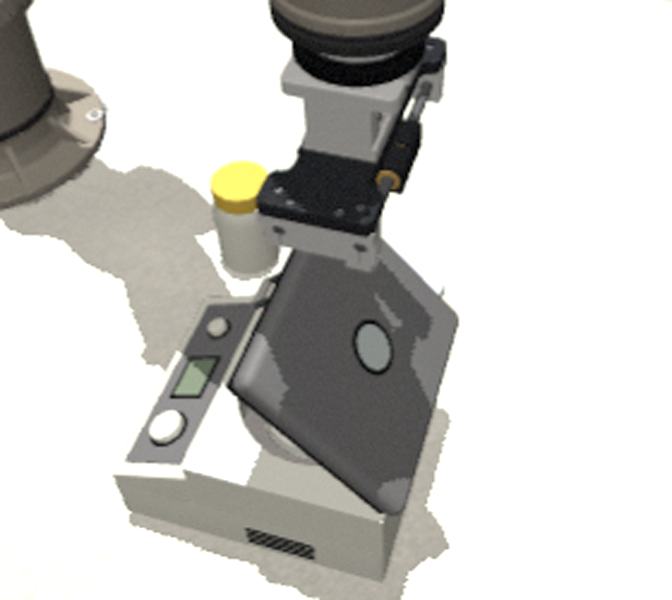

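The gripper hangs over the lid's outer face at about (370,260) in the crop, but I can't make out the fingers. I'll project the TCP and look closer.

```bash
python3 - <<'E'
from h import *
d=load('scene'); s=status.observe()
print(proj(d,s['position']),(proj(d,s['position'])-[120,120])*2.4, proj(d,s['position']+[0,0,.09]))
im=cv2.convertScaleAbs(cv2.resize(d['pixels'][190:290,220:330],None,fx=5,fy=5,interpolation=2),alpha=2.5)
w=cam('wrist')
w2=cv2.convertScaleAbs(w['pixels'],alpha=1.5)[:, :]
w2=cv2.resize(w2,(400,300)); im=cv2.resize(im,(400,364))
c=np.zeros((364,800,3),np.uint8); c[:,:400]=im; c[:300,400:]=w2
cv2.imwrite('pics/s3.png',c)
E
```

```text
[270.96570574 230.02610454] [362.31769379 264.06265091] [269.78398009 191.07090811]
```

View pics/s3.png

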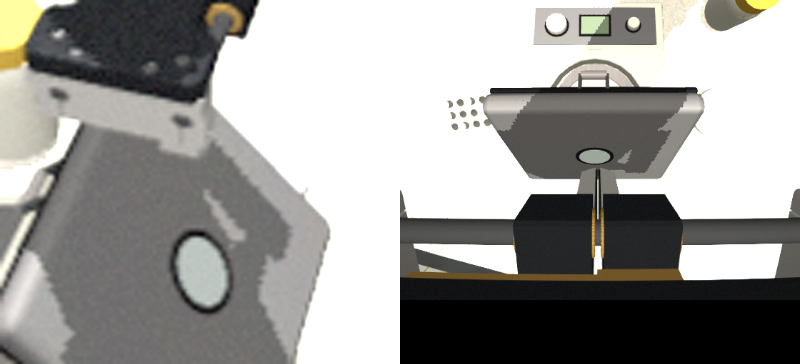

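The TCP projects exactly onto the visible fingertips, centred on the outer face, and the wrist view shows them just beyond the lid with the panel in front. Now I'll touch and start swinging.

```bash
python3 -m inch '[[[0,-4,10],[0,0,0]],[[0,-4,20],[0,0,0]],[[8,-4,28],[0,0,0]],[[15,-4,36],[0,0,0]],[[18,-4,39.5],[0,0,0]],[[21,-4,43],[0,0,0]],[[25,-4,46],[0,0,0]],[[29,-4,48.5],[0,0,0]],[[33.5,-4,51],[0,0,0]],[[37,-4,54],[0,0,0]],[[41,-4,56.5],[0,0,0]],[[44.5,-4,59.5],[0,0,0]],[[44.5,-4,59.5],[0,0,0]]]'
```

```text
t: 4.3
position: [0.6272, -0.1467, 0.2306]
orientation: [-0.148, 0.989, 0.0, -0.0]
force: [0.1, 0.8, 0.3]
grip_width: 0.0001
```

```bash
python3 - <<'E'
from h import *
d=cam('scene'); t=cam('top'); s=status.observe(); print(proj(d,s['position']),s['force'])
a=cv2.convertScaleAbs(cv2.resize(d['pixels'][195:360,160:330],(400,388),interpolation=2),alpha=2.2)
b=cv2.convertScaleAbs(cv2.resize(t['pixels'][110:250,270:415],(400,386),interpolation=2),alpha=2.2)
c=np.zeros((388,800,3),np.uint8); c[:,:400]=a; c[:386,400:]=b
cv2.imwrite('pics/s4.png',c)
E
```

```text
[247.49739691 248.3663336 ] [ 0.31833781  0.88980791 -0.59534459]
```

View pics/s4.png

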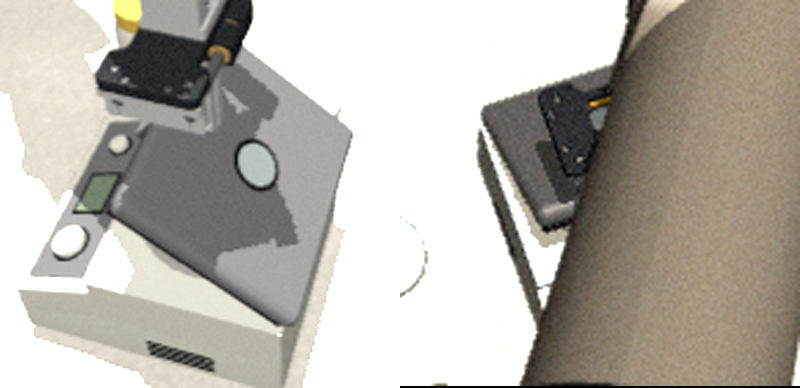

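The lid has swung further over, with the outer face under the fingertips and no measurable force. Continuing along the arc.

```bash
python3 -m inch '[[[4,0,4],[0,0,0]],[[7,0,8.5],[0,0,0]],[[10.7,0,13],[0,0,0]],[[13.7,0,16.5],[0,0,0]],[[16.6,0,20],[0,0,0]],[[19.5,0,23.7],[0,0,0]],[[22.2,0,27.5],[0,0,0]],[[24.8,0,31.2],[0,0,0]],[[27.4,0,35],[0,0,0]],[[29.7,0,39],[0,0,0]],[[32,0,43],[0,0,0]],[[34.1,0,47],[0,0,0]],[[36,0,51.2],[0,0,0]],[[37.8,0,55.5],[0,0,0]],[[39.5,0,59.8],[0,0,0]],[[40.6,0,63],[0,0,0]],[[41.7,0,66],[0,0,0]],[[41.7,0,66],[0,0,0]]]'
```

```text
t: 6.2
position: [0.5878, -0.1585, 0.1646]
orientation: [-0.148, 0.989, 0.0, -0.0]
force: [-0.2, 0.2, 0.8]
grip_width: 0.0004
```

```bash
python3 -m inch '[[[1,0,2],[0,0,0]],[[1.5,0,4],[0,0,0]],[[2,0,6],[0,0,0]],[[2.3,0,7.5],[0,0,0]],[[2.6,0,9],[0,0,0]],[[2.8,0,10],[0,0,0]],[[3,0,11],[0,0,0]],[[3.2,0,12],[0,0,0]],[[3.2,0,12],[0,0,0]]]'
```

```text
t: 7.1
position: [0.5849, -0.1595, 0.1531]
orientation: [-0.148, 0.989, 0.0, 0.0]
force: [-0.7, 2.2, 4.8]
grip_width: 0.0004
```

```bash
python3 -m inch '[[[0,0,0.7],[0,0,0]],[[0,0,1.4],[0,0,0]],[[0,0,2],[0,0,0]],[[0,0,2],[0,0,0]]]'; python3 -m inch '[[[0,0,0.7],[0,0,0]],[[0,0,1.4],[0,0,0]],[[0,0,1.4],[0,0,0]]]'
```

```text
t: 7.5
position: [0.5847, -0.1597, 0.1512]
orientation: [-0.148, 0.989, 0.0, -0.0]
force: [-4.6, 1.3, 9.0]
grip_width: 0.0005
t: 7.8
position: [0.5848, -0.1597, 0.1509]
orientation: [-0.148, 0.989, 0.0, 0.0]
force: [-12.0, 3.6, 27.7]
grip_width: 0.0005
```

The lid is on its stop at z = 0.151, which is the shut height, with the force rising sharply. Lifting off and checking.

```bash
python3 -m inch '[[[0,0,-2],[0,0,0]],[[0,0,-8],[0,0,0]],[[0,0,-20],[0,0,0]],[[0,0,-45],[0,0,0]],[[0,0,-80],[0,0,0]],[[30,-25,-80],[0,-0.14,0]],[[60,-50,-80],[0,-0.28,0]],[[88,-53,-80],[0,-0.384,0]],[[88,-53,-80],[0,-0.384,0]],[[88,-53,-80],[0,-0.384,0]]]'
python3 - <<'E'
from h import *
d=cam('scene'); s=status.observe(); print(s['position'],s['orientation'],s['force'])
w=cam('wrist')
print(proj(w,s['position']),'key',proj(w,[.5307,-.2320,.098]),'scene key',proj(d,[.5307,-.2320,.098]))
a=cv2.convertScaleAbs(cv2.resize(d['pixels'][195:360,150:320],(400,388),interpolation=2),alpha=2.2)
b=cv2.convertScaleAbs(cv2.resize(w['pixels'],(400,300),interpolation=cv2.INTER_AREA),alpha=1.8)
c=np.zeros((388,800,3),np.uint8); c[:,:400]=a; c[:300,400:]=b
cv2.imwrite('pics/s5.png',c)
E
```

```text
t: 8.8
position: [0.5157, -0.2368, 0.2307]
orientation: [-0.144, 0.971, 0.028, 0.189]
force: [1.3, -0.1, -0.3]
grip_width: 0.0004
[ 0.51693323 -0.23598683  0.23059537] [-0.14535201  0.97074076  0.02818655  0.18905208] [ 1.27480565 -0.17173602 -0.85046888]
[275.81797676 251.44167558] key [275.93452975 162.56645452] scene key [188.23073154 296.64682742]
```

View pics/s5.png

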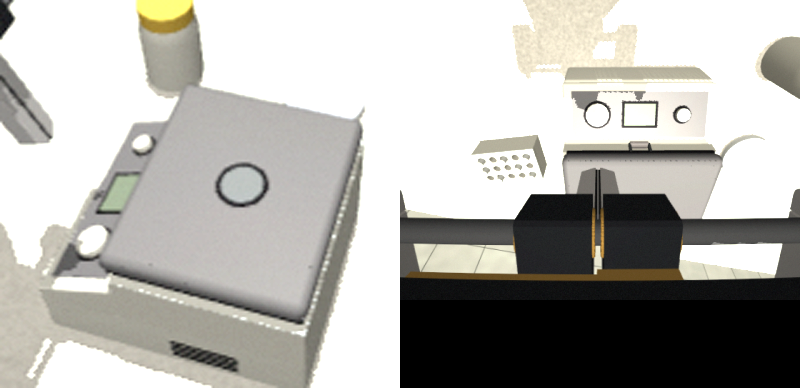

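The lid lies flush and shut in both views. The wrist view puts the start key at (276,161) against a predicted (276,163), so the machine hasn't moved. Now working out the press.

```bash
python3 - <<'E'
from h import *
s=status.observe(); Rm=R.from_quat(s['orientation']); M=Rm.as_matrix(); print(M[:,2],s['position'])
n=np.array([-np.sin(np.radians(22))*.956,-np.sin(np.radians(22))*.293,np.cos(np.radians(22))])
print(-n, 'tool shift mm', (M.T@(np.array([.5307,-.2319,.0983])-s['position'])*1000).round(1))
E
```

```text
[ 0.35817465  0.1097572  -0.92718082] [ 0.51751447 -0.23546678  0.2303098 ]
[ 0.3581239   0.10975973 -0.92718385] tool shift mm [ 36.8  -0.4 127.5]
```

```bash
python3 -m inch '[[[20,0,0],[0,0,0]],[[37,0,0],[0,0,0]],[[37,0,30],[0,0,0]],[[37,0,60],[0,0,0]],[[37,0,90],[0,0,0]],[[37,0,110],[0,0,0]],[[37,0,119],[0,0,0]],[[37,0,122],[0,0,0]],[[37,0,122],[0,0,0]],[[37,0,122],[0,0,0]]]'
```

```text
t: 9.9
position: [0.5279, -0.2331, 0.1042]
orientation: [-0.146, 0.971, 0.027, 0.189]
force: [-0.1, 0.1, 1.3]
grip_width: 0.0005
```

```bash
python3 -m inch '[[[0,0,3],[0,0,0]],[[0,0,5],[0,0,0]],[[0,0,7],[0,0,0]],[[0,0,8],[0,0,0]],[[0,0,9],[0,0,0]],[[0,0,9],[0,0,0]]]'; python3 -m inch '[[[0,0,0.8],[0,0,0]],[[0,0,1.6],[0,0,0]],[[0,0,1.6],[0,0,0]]]'
```

```text
t: 10.5
position: [0.5308, -0.2317, 0.0948]
orientation: [-0.145, 0.971, 0.028, 0.189]
force: [-2.4, 1.2, 10.6]
grip_width: 0.0004
t: 10.8
position: [0.5312, -0.2317, 0.0942]
orientation: [-0.145, 0.971, 0.028, 0.189]
force: [-15.4, 3.6, 33.4]
grip_width: 0.0003
```

The key is on its stop: 4.4 mm below the measured top, with the force climbing steeply. Releasing and retreating.

```bash
python3 -m inch '[[[0,0,-2],[0,0,0]],[[0,0,-5],[0,0,0]],[[0,0,-10],[0,0,0]],[[0,0,-30],[0,0,0]],[[0,0,-70],[0,0,0]],[[0,0,-110],[0,0,0]],[[0,0,-150],[0,0,0]],[[0,0,-190],[0,0,0]],[[0,0,-190],[0,0,0]],[[0,0,-190],[0,0,0]]]'
python3 - <<'E'
from h import *
o=load('top'); d=cam('scene'); w=cam('wrist'); s=status.observe(); print(s['t'],s['position'],s['force'])
print('pred wrist start',proj(w,[.5307,-.2319,.0983]),'rel',proj(w,[.4984,-.1264,.0985]),'scene',proj(d,[.5307,-.2319,.0983]),proj(d,[.4984,-.1264,.0985]))
def ref(dd,u,v,r):
    u,v=int(round(u)),int(round(v)); g=cv2.cvtColor(dd['pixels'],cv2.COLOR_BGR2GRAY)[v-r:v+r+1,u-r:u+r+1]
    th,m=cv2.threshold(g,0,255,cv2.THRESH_OTSU); n,l,st,c=cv2.connectedComponentsWithStats(m); k=l[r,r]; return c[k]+[u-r,v-r]
a=ref(d,*proj(d,[.5307,-.2319,.0983]),11); print(a, onz(d,*a,.098))
b=ref(w,*proj(w,[.5307,-.2319,.0983]),16); print(b, 'start tri',tri((d,*a),(w,*b)))
im=cv2.convertScaleAbs(cv2.resize(d['pixels'][180:420,120:350],(400,417),interpolation=2),alpha=2)
c=np.zeros((417,800,3),np.uint8); c[:,:400]=im; c[:300,400:]=cv2.convertScaleAbs(cv2.resize(w['pixels'],(400,300),interpolation=cv2.INTER_AREA),alpha=1.5)
cv2.imwrite('pics/s6.png',c)
E
```

```text
t: 11.8
position: [0.4628, -0.2527, 0.2696]
orientation: [-0.145, 0.971, 0.028, 0.189]
force: [0.1, -0.0, -1.0]
grip_width: 0.0003
11.9 [ 0.462623   -0.25188781  0.26786097] [-0.01803155  0.15992709  0.08483807]
pred wrist start [275.71198122 192.7158637 ] rel [376.49634269 192.85768916] scene [188.23871054 296.53158257] [209.8560878  254.90233343]
[188.26315789 296.46491228] [ 0.53046455 -0.23164687  0.098     ]
[275.44061303 191.27777778] start tri (array([ 0.52993905, -0.23191714,  0.09707131]), [np.float64(0.0005809517716921768), np.float64(0.000580951771692194)])
```

View pics/s6.png

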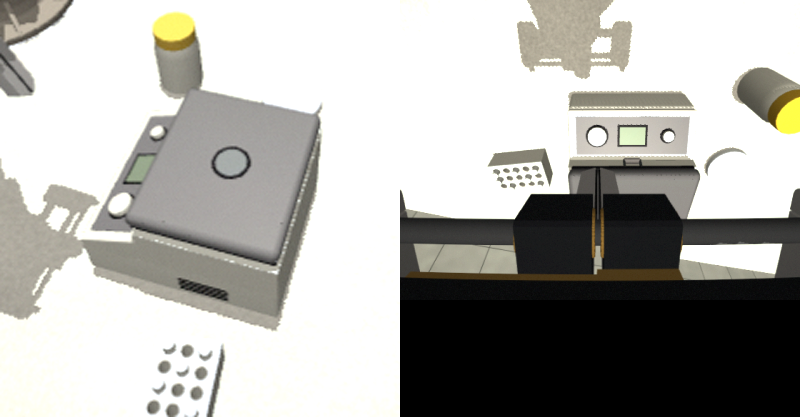

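The lid is shut, the key has come back up, and its scene pixel is the same as at the start (188.26, 296.46), so the machine has not moved. The neighbours look untouched and the arm is clear.

```bash
python3 -c "
from workcell import job_done; print(job_done())"
```

```text
the job is handed in; nothing more can be done
None
```

I shut the lid and pressed the start key, then handed the job in at about 12 s of the 45 s allowed.

- **Lid:** I swung it over slowly by its outside with the closed fingertips. It came to rest on its stop at z = 0.151 m, which is the shut height. The force rose from about 5 N to 28 N at the stop, and both later views show the lid flush.
- **Start key:** I pressed it along the panel normal to its stop, about 4 mm down, and the force reached about 37 N. I then let it up. Its pixel in the scene camera is the same as before the job, so the key is back up and the machine has not shifted there.
- **Other objects:** I kept clear of the release key. The rack, bottle and dish look undisturbed in the last pictures, but I did not measure them again. The arm ended clear, with about 0 N on the wrist.

**Checks:** The scene and wrist cameras put the start key's final position within about 1.5 mm of the first measurement, inside the 2 mm calibration accuracy. The catch snap is inferred from the height, the force and the pictures, because the joint angle cannot be read directly. The steps onto both stops were a little firmer than needed, at 28 N and 37 N down the tool, against a 120 N wrist limit.

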